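# Sort left and right casket brackets and trip the batch switch

## Robot

A 6-joint arm with a two-finger parallel gripper is mounted at the origin on the work surface. World frame = base frame: x ahead of the robot, y to its left, z up, the work surface at z = 0. Lengths are in m, angles in rad, forces in N, time in s.
With the tool pointing down it reaches from about 0.375 to 0.9 m from the base axis. Payload 3.1 kg.
Tool frame: the origin (TCP) lies midway between the tips of the shut fingers; the grasp point (between the pads) lies 19 mm behind it; z points along the fingers, y is the line along which they close (so a half turn about z gives the same grasp; the last joint's range is limited). The gripper opens to 85 mm and grips with 20 to 120 N. Pads are 22 mm wide; open, the fingers measure 114 mm over their backs; the gripper's body (76 mm by 85 mm) begins 54 mm behind the grasp point. The pads swing forward as they close: fully open they stand 13 mm farther back than shut.
Start: joints at [0.954, 0.527, 1.433, -0, 1.181, -0.178], TCP at [0.265, 0.566, 0.231] pointing down, gripper open.
Joint ranges: [-3.08, 3.08], [-0.75, 2.2], [0.22, 2.44], [-1.43, 4.57], [0, 2.65], [-2.85, 2.85]. Speed limits (rad/s): [2.79, 2.79, 3.14, 3.14, 3.14, 3.14].

## Interface

Orientations are given as a unit quaternion [x, y, z, w].
In Python, from station import manip gives the robot as it stands. The module is installed in compiled form; this text tells all that it offers.
- The arm moves only by the tool apply_moves, never from a script. Its arguments are lists of equal length, an entry for each row: "claw": the gripper's target within -1 to 1 (fully open at 1, half-way at 0, shut at -1); "travel": the shift along the tool's x, y, z scaled (see below), a list of three; "turn": the turn, a rotation vector about the tool's x, y, z scaled (see below), a list of three. In form: {"claw": [claw, ...], "travel": [[dx, dy, dz], ...], "turn": [[rx, ry, rz], ...]}. A call has 1 to 5 rows; each row is the pose to reach, as a shift and turn from the pose commanded when the call began, along the tool's axes at that moment, turning the shorter way round; what a row does not reach only later rows make up. The controller multiplies each number of a shift by 800 mm and each number of a turn by 180 degrees. A row lasts 1/12 s, in which the tool goes at most 41.7 mm and 7.16 degrees, less where a joint would pass 70% of its speed; a pose out of reach is approached as far as the arm can. A call with a number of a shift or a turn outside -1 to 1 is refused whole. A call with a gripper value outside its range is refused whole. The fingers move at their own pace and stop on an object; "newtons" is the grip in N (left out, the last holds). Time passes only in rows, so rows that repeat a pose let the fingers close. It gives the time, the measured TCP pose, the force, the opening and the grip force at its end, in the units of the state.
- manip.sense(): the state, without advancing time (a new reading comes with each control period).
- manip.snapshot(name): name is "side" or "top"; returns a dict with "pixels" (384x512x3 uint8, red, green, blue), "depth" (384x512 float32, m along the optical axis (not along the pixel's ray), 0 where there is no reading), "intrinsics" (3x3 intrinsics, pixels), "R" (3x3) and "t" (3): a world point X has camera coordinates R X + t. Camera axes: x right, y down, z forward; pixel columns grow to the right and rows downward; lengths in m; the calibration is good to about 2 mm. A picture is of the moment at which its call begins.
- manip.sign_off(): hands the job in; it is judged then, once.
The state is a dict: "t": time; "q": joint angles; "qd": joint speeds; "tau": joint torques, N m; "tcp_pos": TCP position; "tool_rot": TCP orientation; "force": force on the tool from outside, world axes, zero at the start; "ft_torque": the same for the moment, N m; "finger_gap": opening from 0.0 (shut) to 1.0 (fully open); "gripper_force": force on a finger pad.
Only numpy, scipy, OpenCV 4.12 (cv2) and the standard library are available. Lean on these libraries where they do the work, as an engineer would, in place of code of your own. Each camera call takes 0.05 s, during which the arm holds its last target. There are 200 camera calls.

## Task

Sort the three silver-coloured casket brackets: the two left-hand ones into the blue tray and the right-hand one into the red tray, each set down gently (not dropped) so that it lies flat on the tray floor with its rib up. Once all three are in, tell the finishing machine that the batch is loaded: press the white roller of the limit switch down until it clicks, without driving the lever to its end stop, and let it spring back. Leave the flux jar and the steel block on the bench where they are.

Things in the scene. Friction and masses are not known exactly. Their poses are not given: they have to be found in the camera images.
- left_a: First left-hand silvery metal L bracket, about 0.25 kg (mm): 5 thick plate: long arm 90 x 20 along x (-45 to 45), foot x -45 to -25 out to y = +40, boss on its toe (12 high). Upright rib on the long arm, x -25 to 25, y -5 to 5, top at z 40: grip it. Origin: underside, below mid rib; z up. Foot end near you, long arm pointing away: the foot sticks out to your left.
- left_b: Second left-hand silvery metal L bracket, about 0.25 kg (mm): 5 thick plate: long arm 90 x 20 along x (-45 to 45), foot x -45 to -25 out to y = +40, boss on its toe (12 high). Upright rib on the long arm, x -25 to 25, y -5 to 5, top at z 40: grip it. Origin: underside, below mid rib; z up. Foot end near you, long arm pointing away: the foot sticks out to your left.
- right_a: The right-hand silvery metal L bracket, about 0.25 kg (mm): 5 thick plate: long arm 90 x 20 along x (-45 to 45), foot x -45 to -25 out to y = -40, boss on its toe (12 high). Upright rib on the long arm, x -25 to 25, y -5 to 5, top at z 40: grip it. Origin: underside, below mid rib; z up. Foot end near you, long arm pointing away: the foot sticks out to your right. Mirror image of the left ones.
- left_tray: Blue tray for the left-hand brackets, fixed to the bench: outside 140 (x) x 180 (y) mm, walls 5 mm thick and 18 mm high, floor 5 mm thick, clear inside 130 x 170 mm; a small white outline of its bracket is painted on the floor. Origin: centre of the underside, z up. It may stand on either side of the bench.
- right_tray: Red tray for the right-hand brackets, fixed to the bench: outside 140 (x) x 180 (y) mm, walls 5 mm thick and 18 mm high, floor 5 mm thick, clear inside 130 x 170 mm; a small white outline of its bracket is painted on the floor. Origin: centre of the underside, z up. It may stand on either side of the bench.
- switch_stand: Fixed stand of the roller-lever limit switch: foot plate 90 x 80 mm, column, blue switch housing (x +14 to +58 mm, 42 mm wide in y, top 130 mm high). Origin: on the bench, straight below the lever's pivot; the pivot axis is horizontal along y, 95 mm up. The lever points to the stand's -x.
- roller (a point): Centre of the white roller (22 mm diameter, 24 mm long) at the free end of the switch's steel lever, 60 mm from the pivot. At rest the lever points 0.3 rad above level and the roller's top is about 124 mm above the bench. Press the roller down from above to work it.
- switch_lever (a joint): Angle of the switch lever (rad): 0 at rest, growing as the roller is pushed down. A spring returns it (about 2.5 N at the roller to start, 6 N at the click, 9 N at the stop). It clicks at 0.40 rad (roller about 24 mm lower than at rest); the end stop is at 0.80 rad (47 mm lower). Good: about 0.5 rad, 30 mm lower.
- flux_jar: Jar 52 mm wide, 55 mm high: a bystander, to be left alone. Origin: about its middle, at its underside.
- bench_block: Steel bench block 60 x 60 x 22 mm: a bystander, to be left alone. Origin: about its middle, at its underside.
Things that resemble listed ones, but are neither listed nor needed, are in the scene too. Leave any orange look-alike of the switch_stand alone.

How it is judged:
On the way, in this order (a step that is already met when the one before it is completed fails the run):
1. all three brackets lie flat in their own trays (z of left_a in the frame of left_tray between 0 and 0.008 m and angle between each of left_a, left_b, right_a's own z axis and vertical below 0.08 rad and x of left_a in the frame of left_tray between -0.065 and 0.065 m and y of left_a in the frame of left_tray between -0.085 and 0.085 m and z of left_b in the frame of left_tray between 0 and 0.008 m and x of left_b in the frame of left_tray between -0.065 and 0.065 m and y of left_b in the frame of left_tray between -0.085 and 0.085 m and z of right_a in the frame of right_tray between 0 and 0.008 m and x of right_a in the frame of right_tray between -0.065 and 0.065 m and y of right_a in the frame of right_tray between -0.085 and 0.085 m), for 0.2 s.
2. the switch lever is pressed past its click (value of joint switch_lever above 0.4 rad), for 0.1 s.
At the end, for the whole second after the job is handed in: Both left-hand brackets lie flat (tilt under 0.08 rad, underside within 3 mm of the floor) inside the blue tray, the right-hand bracket likewise inside the red tray, all at rest (under 20 mm/s), and the switch lever is back within 0.06 rad of its rest position (all of step 1 and linear speed of each of left_a, left_b, right_a below 0.02 m/s and value of joint switch_lever below 0.06 rad); the robot touches nothing.
It fails at once if the switch lever is driven to its end stop (beyond 0.74 rad) (value of joint switch_lever above 0.74 rad).
It fails at once if the flux jar or the steel block is moved by more than 30 mm (distance of any of flux_jar, bench_block from where it was at the start of the episode above 0.03 m).
It fails at once if a bracket is dropped (falls free of the fingers at over 0.7 m/s, about 25 mm of fall) ((contact force between the fingers and left_a below 0.3 N and linear speed of left_a above 0.7 m/s) or (contact force between the fingers and left_b below 0.3 N and linear speed of left_b above 0.7 m/s) or (contact force between the fingers and right_a below 0.3 N and linear speed of right_a above 0.7 m/s)).
It also fails if it takes over 72 s, if anything falls off the work surface, if the arm or the gripper's body presses on something with over 40 N, if the wrist force passes 120 N, or if a joint passes its speed limit or range.

## Working session

There is one attempt and no reset: what is moved stays moved. The work goes in short steps, Python scripts to look and compute and a tool call to move; the robot and the scene stay as the last step left them, time stands still between calls to the robot, and variables do not carry over. Pictures are saved under pics/ and viewed, at most 10 in all, crops included, and the job is handed in when it is done.

Besides the shell and the picture viewer there is one more tool, called after "Request:" by a JSON object that holds its "name" and its "arguments". apply_moves: Moves the arm, as the interface text tells. Shifts and turns lie within -1 to 1; 1 stands for 800 mm of shift or 180 degrees of turn. Its arguments: {"type":"object","properties":{"claw":{"type":"array","items":{"type":"number"}},"travel":{"type":"array","items":{"type":"array","items":{"type":"number"}}},"turn":{"type":"array","items":{"type":"array","items":{"type":"number"}}},"newtons":{"type":"number"}},"required":["claw","travel","turn"]}

```bash
mkdir -p pics
cat > h.py <<'E'
import numpy as np, cv2
from station import manip
from scipy.spatial.transform import Rotation as Ro
def snap(n):
    return manip.snapshot(n)
def save(img,name): cv2.imwrite('pics/'+name,cv2.cvtColor(img,cv2.COLOR_RGB2BGR))
def ray(s,u,v,z):
    K=np.array(s['intrinsics']);R=np.array(s['R']);t=np.array(s['t'])
    c=-R.T@t; d=R.T@np.linalg.solve(K,[u,v,1.]); return c+d*(z-c[2])/d[2]
def cloud(s):
    K=np.array(s['intrinsics']);R=np.array(s['R']);t=np.array(s['t']);D=s['depth']
    v,u=np.mgrid[:D.shape[0],:D.shape[1]]
    p=np.stack([(u-K[0,2])/K[0,0]*D,(v-K[1,2])/K[1,1]*D,D],-1)
    return (p-t)@R
E
python3 - <<'E'
from h import *
s=snap('top');save(s['pixels'],'top0.png');q=snap('side');save(q['pixels'],'side0.png')
for x in(s,q):
    print(x['intrinsics'],-np.array(x['R']).T@x['t'],np.array(x['R']).round(2).tolist())
st=manip.sense();print({k:np.round(v,3) for k,v in st.items()})
E
```

```text
[[366.9365379    0.         252.86487763]
 [  0.         366.9365379  188.62087228]
 [  0.           0.           1.        ]] [0.31216595 0.01080427 1.13681313] [[-0.0, -1.0, -0.0], [-0.99, 0.0, -0.15], [0.15, 0.0, -0.99]]
[[466.94000778   0.         256.64002121]
 [  0.         466.94000778 189.96005184]
 [  0.           0.           1.        ]] [-0.097685   -0.66350486  0.89843642] [[0.78, -0.63, 0.02], [-0.41, -0.53, -0.74], [0.47, 0.56, -0.68]]
{'t': np.float64(0.1), 'q': array([ 0.954,  0.528,  1.434,  0.   ,  1.181, -0.179]), 'qd': array([-0.002, -0.002, -0.003, -0.001,  0.   ,  0.   ]), 'tau': array([ 0.0000e+00, -4.4330e+01, -1.7859e+01, -0.0000e+00,  4.0000e-03,
        0.0000e+00]), 'tcp_pos': array([0.265, 0.565, 0.23 ]), 'tool_rot': array([ 0.218,  0.976, -0.001, -0.   ]), 'force': array([ 0.305, -0.204,  0.967]), 'ft_torque': array([-0.015, -0.017,  0.001]), 'gripper_force': np.float64(0.0), 'finger_gap': np.float64(0.997)}
```

View pics/top0.png

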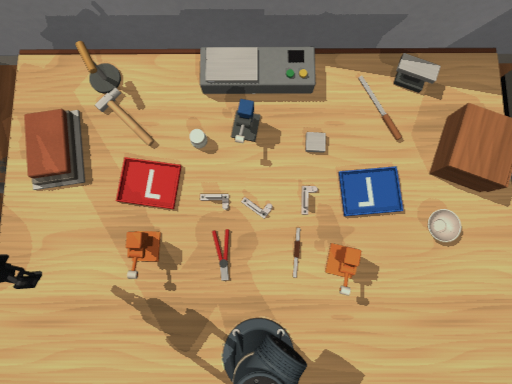

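View pics/side0.png

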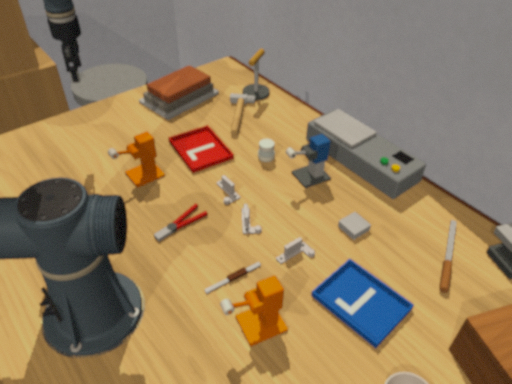

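The top view shows the red tray at (150,184), the blue tray at (370,192), the blue switch at (246,115) with its roller at (240,139), the jar at (198,139) and the block at (315,141). The orange stands at (143,247) and (345,262) are decoys. The bracket candidates are at (215,198), (257,207) and (308,199). I'll enlarge them to tell left from right.

Run:
```python
from h import *
s=snap('top');im=s['pixels'];c=cv2.resize(im[90:225,190:330],None,fx=5.5,fy=4.4*1.0,interpolation=cv2.INTER_CUBIC)
c=cv2.resize(im[105:225,190:330],None,fx=5,fy=5,interpolation=cv2.INTER_CUBIC);save(c,'crop0.png')
P=cloud(s)
for n,(a,b,c_,d) in dict(A=(198,185,235,213),B=(240,194,275,221),C=(298,183,322,217)).items():
    p=P[b:d,a:c_].reshape(-1,3)
    px=im[b:d,a:c_].reshape(-1,3).astype(int)
    rib=p[(p[:,2]>.028)&(p[:,2]<.06)];
    sil=(px.max(1)-px.min(1)<25)&(px.min(1)>90)
    print(n,len(rib),rib.mean(0).round(4),rib[:,2].max().round(4), sil.sum(), np.percentile(p[:,2],[5,50]).round(3))
    w,V=np.linalg.eigh(np.cov(rib[:,:2].T)); print(V[:,1],np.sqrt(w), (rib[:,:2]-rib[:,:2].mean(0)).dot(V[:,1]).min(),(rib[:,:2]-rib[:,:2].mean(0)).dot(V[:,1]).max())
```

```text
A 60 [0.4637 0.1361 0.0372] 0.0444 166 [-0.004 -0.   ]
[0.0015504 0.9999988] [0.00296915 0.01389898] -0.02327167087784656 0.02296667512144381
B 60 [0.4313 0.0122 0.0385] 0.0434 132 [-0.004 -0.   ]
[0.59026087 0.80721256] [0.0031356  0.01492428] -0.025080003010509694 0.024528197314872973
C 67 [ 0.4549 -0.1448  0.0385] 0.0455 88 [-0.004  0.   ]
[-0.99946058  0.03284138] [0.00332238 0.01484327] -0.024928189029645824 0.02412181486279314
```

View pics/crop0.png

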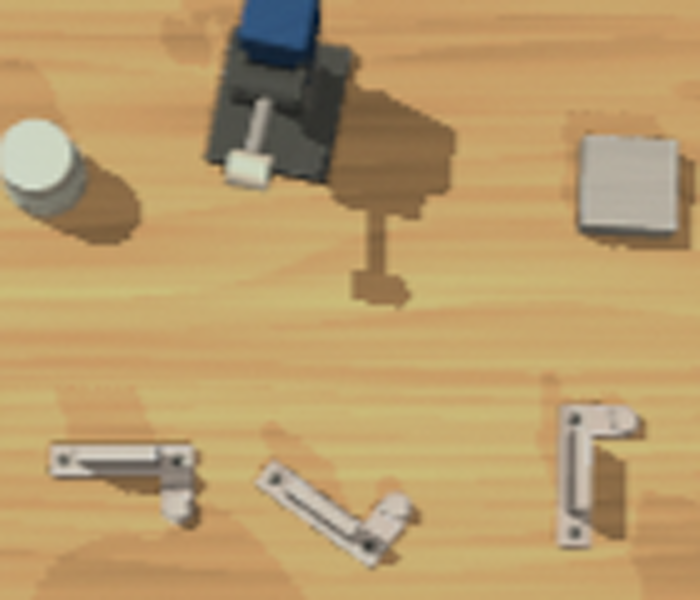

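Reading the enlarged crop with image up = +x and image left = +y:
- **A (215,198):** the arm points left and the foot sticks down, so it is left-hand.
- **B (257,207):** the arm points up-left and the foot sticks up-right, so it is right-hand.
- **C (308,199):** the arm points down and the foot sticks to the image's right, so it is left-hand.

Next I'll measure the trays and the roller.

```bash
cat >> h.py <<'E'
def plan(x,y,z,yaw,st=None):
    """tool y axis along yaw (deg, mod 180), tool down; prints scaled shift/turn from now"""
    st=st or manip.sense(); R0=Ro.from_quat(st['tool_rot']); best=None
    for k in (0,180):
        a=np.radians(yaw+k); yv=np.array([np.cos(a),np.sin(a),0]); zv=np.array([0,0,-1.]); xv=np.cross(yv,zv)
        rv=(R0.inv()*Ro.from_matrix(np.c_[xv,yv,zv])).as_rotvec()
        print('yaw',yaw+k,'travel',(R0.inv().apply(np.array([x,y,z])-st['tcp_pos'])/.8).round(4),'turn',(rv/np.pi).round(4),'rows',round(np.linalg.norm(np.array([x,y,z])-st['tcp_pos'])/.0417,1),round(np.degrees(np.linalg.norm(rv))/7.16,1),'q6->',round(st['q'][5],2))
E
python3 - <<'E'
from h import *
s=snap('top');im=s['pixels'];hsv=cv2.cvtColor(im,cv2.COLOR_RGB2HSV);P=cloud(s)
for n,lo,hi,box in (('blue',(100,120,60),(125,255,255),(330,150,420,230)),('red',(170,120,60),(180,255,255),(105,145,195,220)),('red2',(0,150,60),(6,255,255),(105,145,195,220))):
    m=cv2.inRange(hsv,lo,hi);k=np.zeros_like(m);a,b,c,d=box;k[b:d,a:c]=m[b:d,a:c]
    if n=='red':K0=k;continue
    if n=='red2':k|=K0
    v,u=np.nonzero(k);p=P[v,u];p=np.array([ray(s,a,b,.018) for a,b in zip(u,v)])[:,:2]
    r=cv2.minAreaRect(p.astype(np.float32)*1000);print(n,r)
    inn=P[v,u];print(np.percentile(inn[:,2],[5,50,95]))
for w in('top','side'):
    s=snap(w);P=cloud(s);im=s['pixels'].astype(int)
    M=(P[...,2]>.09)&(P[...,2]<.14)&(abs(P[...,0]-.64)<.12)&(abs(P[...,1]-.05)<.09)
    wh=M&(im.min(2)>150)
    p=P[wh];print(w,'roller',len(p),p.mean(0).round(4),p.min(0).round(4),p.max(0).round(4), p[p[:,2]>np.percentile(p[:,2],80)].mean(0).round(4), [np.mean(a).round(1) for a in np.nonzero(wh)])
    b=M&(im[...,2]>im[...,0]+25);q=P[b];t=q[q[:,2]>.122];print('housing',len(t),t.mean(0).round(4),cv2.minAreaRect((t[:,:2]*1000).astype(np.float32)),q[:,2].max())
E
```

```text
blue ((480.2810974121094, -347.4862060546875), (138.5290069580078, 179.48416137695312), 4.8808770179748535)
[0.0008964  0.00464152 0.01772741]
red2 ((507.07318115234375, 337.42724609375), (181.41897583007812, 140.36862182617188), 82.07206726074219)
[0.0001786  0.00425716 0.01715147]
top roller 42 [0.6205 0.0522 0.1198] [0.6094 0.0418 0.1036] [0.6596 0.0621 0.1266] [0.6178 0.0481 0.1238] [np.float64(137.3), np.float64(239.4)]
housing 202 [0.7084 0.0351 0.1285] ((709.7744140625, 35.16954803466797), (40.707672119140625, 44.63135528564453), 76.45187377929688) 0.13294602669388683
side roller 28 [0.6159 0.0511 0.1245] [0.6105 0.0432 0.1193] [0.6239 0.0612 0.1287] [0.6159 0.0516 0.1274] [np.float64(150.4), np.float64(290.2)]
housing 190 [0.7062 0.0314 0.1303] ((708.5307006835938, 34.33880615234375), (45.605281829833984, 48.04648208618164), 81.41681671142578) 0.13627398660241152
```

Run:
```python
from h import *
plan(.4635,.136,.16,0)
```

```text
yaw 0 travel [-0.4524 -0.3808  0.0889] turn [-2.000e-04  1.000e-04  3.603e-01] rows 11.5 9.1 q6-> -0.18
yaw 180 travel [-0.4524 -0.3808  0.0889] turn [-1.000e-04 -3.000e-04 -6.397e-01] rows 11.5 16.1 q6-> -0.18
```

Request:
{"name": "apply_moves", "arguments": {"claw": [1, 1, 1, 1, 1], "travel": [[-0.4524, -0.3808, 0.0889], [-0.4524, -0.3808, 0.0889], [-0.4524, -0.3808, 0.0889], [-0.4524, -0.3808, 0.0889], [-0.4524, -0.3808, 0.0889]], "turn": [[0, 0, 0.36], [0, 0, 0.36], [0, 0, 0.36], [0, 0, 0.36], [0, 0, 0.36]], "newtons": 40}}

```text
t: 0.72
tcp_pos: [0.3521, 0.3772, 0.2003]
tool_rot: [0.509, 0.861, 0.0, 0.0]
force: [1.1, -0.1, 0.1]
finger_gap: 0.999
gripper_force: 0.0
```

Run:
```python
from h import *
plan(.4635,.136,.16,0)
```

```text
yaw 0 travel [-0.3313 -0.023   0.0503] turn [ 0.0002 -0.      0.1597] rows 6.4 4.0 q6-> 0.1
yaw 180 travel [-0.3313 -0.023   0.0503] turn [ 0.000e+00  2.000e-04 -8.403e-01] rows 6.4 21.1 q6-> 0.1
```

Request:
{"name": "apply_moves", "arguments": {"claw": [1, 1, 1, 1, 1], "travel": [[-0.3313, -0.023, 0.0503], [-0.3313, -0.023, 0.0503], [-0.3313, -0.023, 0.0503], [-0.3313, -0.023, 0.0503], [-0.3313, -0.023, 0.0503]], "turn": [[0, 0, 0.16], [0, 0, 0.16], [0, 0, 0.16], [0, 0, 0.16], [0, 0, 0.16]]}}

```text
t: 1.13
tcp_pos: [0.4398, 0.1904, 0.1691]
tool_rot: [0.707, 0.707, 0.0, 0.0]
force: [0.2, 0.5, 0.4]
finger_gap: 0.997
gripper_force: 0.0
```

Run:
```python
from h import *
plan(.4635,.136,.11,0)
plan(.4635,.136,.011,0)
```

```text
yaw 0 travel [-0.068   0.0296  0.0739] turn [ 0.0002 -0.0001  0.0001] rows 2.0 0.0 q6-> 0.17
yaw 180 travel [-0.068   0.0296  0.0739] turn [ 1.000e-04  4.000e-04 -9.999e-01] rows 2.0 25.1 q6-> 0.17
yaw 0 travel [-0.068   0.0295  0.1977] turn [ 0.0002 -0.0001  0.0001] rows 4.0 0.0 q6-> 0.17
yaw 180 travel [-0.068   0.0295  0.1977] turn [ 1.000e-04  4.000e-04 -9.999e-01] rows 4.0 25.1 q6-> 0.17
```

Request:
{"name": "apply_moves", "arguments": {"claw": [1, 1, 1, 1, 1], "travel": [[-0.034, 0.0148, 0.037], [-0.068, 0.0296, 0.074], [-0.068, 0.0296, 0.12], [-0.068, 0.0296, 0.165], [-0.068, 0.0296, 0.1977]], "turn": [[0, 0, 0], [0, 0, 0], [0, 0, 0], [0, 0, 0], [0, 0, 0]]}}

```text
t: 1.55
tcp_pos: [0.463, 0.1368, 0.0088]
tool_rot: [0.706, 0.708, -0.0, -0.0]
force: [0.9, -0.7, 0.6]
finger_gap: 0.999
gripper_force: 0.0
```

Request:
{"name": "apply_moves", "arguments": {"claw": [-1, -1, -1, -1, -1], "travel": [[0, 0, 0], [0, 0, 0], [0, 0, 0], [0, 0, 0], [0, 0, 0]], "turn": [[0, 0, 0], [0, 0, 0], [0, 0, 0], [0, 0, 0], [0, 0, 0]]}}

```text
t: 1.97
tcp_pos: [0.4643, 0.1382, 0.0129]
tool_rot: [0.705, 0.709, 0.001, 0.001]
force: [0.7, -0.8, 0.5]
finger_gap: 0.299
gripper_force: 0.0
```

Request:
{"name": "apply_moves", "arguments": {"claw": [-1, -1, -1, -1, -1], "travel": [[0, 0, 0], [0, 0, 0], [0, 0, 0], [0, 0, 0], [0, 0, 0]], "turn": [[0, 0, 0], [0, 0, 0], [0, 0, 0], [0, 0, 0], [0, 0, 0]]}}

```text
t: 2.38
tcp_pos: [0.4645, 0.1382, 0.0127]
tool_rot: [0.705, 0.709, 0.002, 0.001]
force: [0.0, 0.5, 7.8]
finger_gap: 0.112
gripper_force: 42.1
```

Request:
{"name": "apply_moves", "arguments": {"claw": [-1, -1, -1, -1, -1], "travel": [[0, 0, -0.03], [0, 0, -0.07], [0, 0, -0.11], [0, 0, -0.14], [0, 0, -0.14]], "turn": [[0, 0, 0], [0, 0, 0], [0, 0, 0], [0, 0, 0], [0, 0, 0]]}}

```text
t: 2.8
tcp_pos: [0.4657, 0.1383, 0.1275]
tool_rot: [0.705, 0.709, 0.004, 0.003]
force: [0.5, -0.4, -3.6]
finger_gap: 0.112
gripper_force: 40.7
```

Run:
```python
from h import *
plan(.4777,-.3176,.12,-85.1)
s=snap('side');save(cv2.resize(s['pixels'][100:300,150:420],None,fx=2.5,fy=2.5),'s1.png')
```

```text
yaw -85.1 travel [-0.5699  0.0121  0.0092] turn [ 0.0024 -0.0025  0.4743] rows 10.9 11.9 q6-> 0.05
yaw 94.9 travel [-0.5699  0.0121  0.0092] turn [ 0.0025  0.0024 -0.5257] rows 10.9 13.2 q6-> 0.05
```

View pics/s1.png

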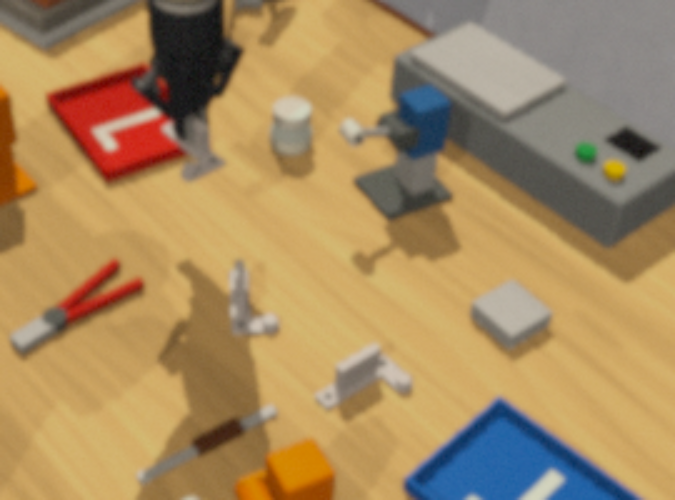

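The bracket is held at crop pixel (200,160), hanging level. I'll carry it to the blue tray.

Request:
{"name": "apply_moves", "arguments": {"claw": [-1, -1, -1, -1, -1], "travel": [[-0.57, 0.012, 0.009], [-0.57, 0.012, 0.009], [-0.57, 0.012, 0.009], [-0.57, 0.012, 0.009], [-0.57, 0.012, 0.009]], "turn": [[0.0024, -0.0025, 0.4743], [0.0024, -0.0025, 0.4743], [0.0024, -0.0025, 0.4743], [0.0024, -0.0025, 0.4743], [0.0024, -0.0025, 0.4743]]}}

```text
t: 3.27
tcp_pos: [0.4668, -0.0715, 0.1183]
tool_rot: [0.891, 0.455, -0.003, -0.001]
force: [0.4, 0.5, -2.4]
finger_gap: 0.11
gripper_force: 40.7
```

Run:
```python
from h import *
plan(.4777,-.3176,.12,-85.1)
```

```text
yaw -85.1 travel [-0.2413  0.1913 -0.002 ] turn [-0.0009  0.0021  0.2735] rows 5.9 6.9 q6-> 0.24
yaw 94.9 travel [-0.2413  0.1913 -0.002 ] turn [-0.0026 -0.0011 -0.7265] rows 5.9 18.3 q6-> 0.24
```

Request:
{"name": "apply_moves", "arguments": {"claw": [-1, -1, -1, -1, -1], "travel": [[-0.24, 0.19, -0.002], [-0.24, 0.19, -0.002], [-0.24, 0.19, -0.002], [-0.24, 0.19, -0.002], [-0.24, 0.19, -0.002]], "turn": [[0, 0.002, 0.2735], [0, 0.002, 0.2735], [0, 0.002, 0.2735], [0, 0.002, 0.2735], [0, 0.002, 0.2735]]}}

```text
t: 3.68
tcp_pos: [0.477, -0.2796, 0.1196]
tool_rot: [0.987, 0.159, -0.001, -0.002]
force: [0.8, -0.7, -3.5]
finger_gap: 0.107
gripper_force: 40.7
```

Run:
```python
from h import *
plan(.4777,-.3176,.06,-85.1)
```

```text
yaw -85.1 travel [-0.0139  0.0457  0.0743] turn [-0.0013  0.0008  0.0741] rows 1.7 1.9 q6-> 0.52
yaw 94.9 travel [-0.0139  0.0457  0.0743] turn [-0.0012 -0.0018 -0.9259] rows 1.7 23.3 q6-> 0.52
```

Request:
{"name": "apply_moves", "arguments": {"claw": [-1, -1, -1, -1, -1], "travel": [[-0.014, 0.0457, 0], [-0.014, 0.0457, 0], [-0.014, 0.0457, 0.03], [-0.014, 0.0457, 0.074], [-0.014, 0.0457, 0.104]], "turn": [[0, 0.001, 0.074], [0, 0.001, 0.074], [0, 0.001, 0.074], [0, 0.001, 0.074], [0, 0.001, 0.074]]}}

```text
t: 4.1
tcp_pos: [0.4777, -0.3156, 0.0348]
tool_rot: [0.999, 0.046, -0.0, -0.002]
force: [-0.6, 1.1, -3.8]
finger_gap: 0.107
gripper_force: 40.6
```

Request:
{"name": "apply_moves", "arguments": {"claw": [-1, -1, -1, -1], "travel": [[0, 0, 0.009], [0, 0, 0.014], [0, 0, 0.017], [0, 0, 0.019]], "turn": [[0, 0, 0], [0, 0, 0], [0, 0, 0], [0, 0, 0]]}}

```text
t: 4.43
tcp_pos: [0.4802, -0.317, 0.0234]
tool_rot: [0.999, 0.046, 0.002, -0.0]
force: [-0.2, -1.4, -2.5]
finger_gap: 0.11
gripper_force: 40.7
```

Run:
```python
from h import *
plan(.4777,-.3176,.0175,-85.1)
```

```text
yaw -85.1 travel [-0.0032  0.0005  0.0074] turn [ 0.     -0.0012  0.0024] rows 0.2 0.1 q6-> 0.7
yaw 94.9 travel [-0.0032  0.0005  0.0074] turn [ 1.800e-03  1.000e-04 -9.976e-01] rows 0.2 25.1 q6-> 0.7
```

Request:
{"name": "apply_moves", "arguments": {"claw": [-1, -1, -1, -1], "travel": [[0, 0, 0.002], [0, 0, 0.004], [0, 0, 0.006], [0, 0, 0.006]], "turn": [[0, 0, 0], [0, 0, 0], [0, 0, 0], [0, 0, 0]]}}

```text
t: 4.77
tcp_pos: [0.4799, -0.3168, 0.0187]
tool_rot: [0.999, 0.046, 0.002, -0.0]
force: [-0.2, 0.5, -1.7]
finger_gap: 0.109
gripper_force: 40.7
```

Request:
{"name": "apply_moves", "arguments": {"claw": [-1, -1, -1], "travel": [[0, 0, 0.001], [0, 0, 0.002], [0, 0, 0.002]], "turn": [[0, 0, 0], [0, 0, 0], [0, 0, 0]]}}

```text
t: 5.02
tcp_pos: [0.4799, -0.3168, 0.0177]
tool_rot: [0.999, 0.046, 0.002, -0.0]
force: [-1.8, 0.2, 4.1]
finger_gap: 0.107
gripper_force: 41.7
```

Contact with the tray floor is made. I'll open half-way and rise.

Request:
{"name": "apply_moves", "arguments": {"claw": [-0.3, -0.3, -0.3, -0.3, -0.3], "travel": [[0, 0, 0], [0, 0, 0], [0, 0, 0], [0, 0, 0], [0, 0, -0.003]], "turn": [[0, 0, 0], [0, 0, 0], [0, 0, 0], [0, 0, 0], [0, 0, 0]]}}

```text
t: 5.43
tcp_pos: [0.4794, -0.3164, 0.0187]
tool_rot: [0.999, 0.046, 0.001, -0.001]
force: [-0.4, 0.0, -0.4]
finger_gap: 0.352
gripper_force: 0.0
```

Request:
{"name": "apply_moves", "arguments": {"claw": [-0.3, -0.3, 0, 1, 1], "travel": [[0, 0, -0.02], [0, 0, -0.06], [0, 0, -0.1], [0, 0, -0.13], [0, 0, -0.13]], "turn": [[0, 0, 0], [0, 0, 0], [0, 0, 0], [0, 0, 0], [0, 0, 0]]}}

```text
t: 5.85
tcp_pos: [0.482, -0.3192, 0.1282]
tool_rot: [0.999, 0.046, 0.005, 0.003]
force: [0.0, 0.7, -0.8]
finger_gap: 0.762
gripper_force: 0.0
```

Run:
```python
from h import *
plan(.4545,-.1448,.11,-91.9)
s=snap('top');P=cloud(s)
m=(abs(P[...,0]-.4755)<.05)&(abs(P[...,1]+.3176)<.04)&(P[...,2]>.03)&(P[...,2]<.055);p=P[m];print(len(p),p.mean(0),p.max(0))
```

```text
yaw -91.9 travel [-0.0142 -0.2203  0.021 ] turn [ 0.002  -0.0032  0.0401] rows 4.3 1.0 q6-> 0.7
yaw 88.1 travel [-0.0142 -0.2203  0.021 ] turn [ 0.0048  0.0031 -0.9599] rows 4.3 24.1 q6-> 0.7<stdin>:4: RuntimeWarning: Mean of empty slice.
  ret = um.true_divide(
Traceback (most recent call last):
ValueError: zero-size array to reduction operation maximum which has no identity
```

Occluded by the arm. I'll check it after moving to C.

Request:
{"name": "apply_moves", "arguments": {"claw": [1, 1, 1, 1, 1], "travel": [[-0.014, -0.2203, 0.02], [-0.014, -0.2203, 0.02], [-0.014, -0.2203, 0.02], [-0.014, -0.2203, 0.02], [-0.014, -0.2203, 0.02]], "turn": [[0.002, -0.003, 0.04], [0.002, -0.003, 0.04], [0.002, -0.003, 0.04], [0.002, -0.003, 0.04], [0.002, -0.003, 0.04]]}}

```text
t: 6.32
tcp_pos: [0.4466, -0.1354, 0.1054]
tool_rot: [1.0, -0.015, -0.008, -0.007]
force: [-0.6, -0.0, -0.3]
finger_gap: 1.001
gripper_force: 0.0
```

Run:
```python
from h import *
plan(.4545,-.1448,.012,-91.9)
s=snap('top');P=cloud(s)
m=(abs(P[...,0]-.4755)<.05)&(abs(P[...,1]+.3176)<.04)&(P[...,2]>.03)&(P[...,2]<.055);p=P[m];print(len(p),p.mean(0),p.max(0)) if len(p) else 0
save(cv2.resize(s['pixels'][150:250,250:420],None,fx=4,fy=4,interpolation=cv2.INTER_CUBIC),'t2.png')
```

```text
yaw -91.9 travel [0.0123 0.0131 0.1164] turn [-0.0043  0.0054  0.001 ] rows 2.3 0.2 q6-> 1.06
yaw 88.1 travel [0.0123 0.0131 0.1164] turn [-0.0085 -0.0067 -0.9989] rows 2.3 25.1 q6-> 1.06
72 [ 0.47384426 -0.31534115  0.04156798] [ 0.50033948 -0.30968566  0.04883624]
```

View pics/t2.png

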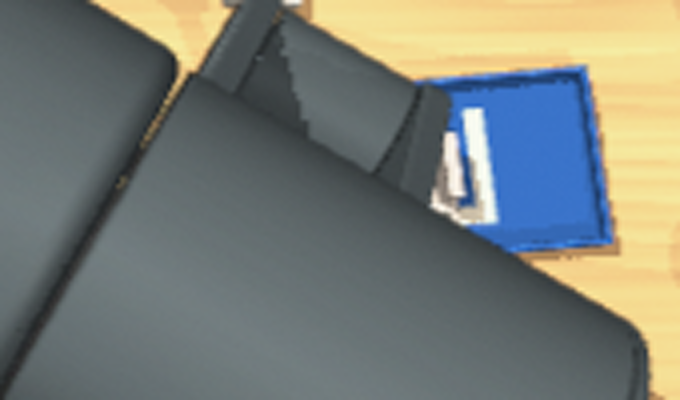

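Bracket A lies in the blue tray, with its rib at crop (455,165). I'll settle, then go down onto C.

Request:
{"name": "apply_moves", "arguments": {"claw": [1, 1, 1], "travel": [[0, 0, 0], [0, 0, 0], [0, 0, 0]], "turn": [[0, 0, 0], [0, 0, 0], [0, 0, 0]]}}

```text
t: 6.62
tcp_pos: [0.4529, -0.1439, 0.107]
tool_rot: [1.0, -0.017, -0.003, -0.003]
force: [1.2, -0.3, 0.1]
finger_gap: 1.0
gripper_force: 0.0
```

Run:
```python
from h import *
plan(.4545,-.1448,.012,-91.9)
```

```text
yaw -91.9 travel [0.0027 0.0018 0.1187] turn [-0.0019  0.0018 -0.0003] rows 2.3 0.1 q6-> 1.06
yaw 88.1 travel [0.0027 0.0018 0.1187] turn [0.0029 0.003  0.9997] rows 2.3 25.1 q6-> 1.06
```

Request:
{"name": "apply_moves", "arguments": {"claw": [1, 1, 1, 1, 1], "travel": [[0.0027, 0.0018, 0.03], [0.0027, 0.0018, 0.07], [0.0027, 0.0018, 0.1], [0.0027, 0.0018, 0.1175], [0.0027, 0.0018, 0.1175]], "turn": [[-0.001, 0.001, 0], [-0.001, 0.001, 0], [-0.001, 0.001, 0], [-0.001, 0.001, 0], [-0.001, 0.001, 0]]}}

```text
t: 7.03
tcp_pos: [0.4525, -0.144, 0.0104]
tool_rot: [1.0, -0.018, -0.004, -0.003]
force: [0.1, 0.6, 0.2]
finger_gap: 1.0
gripper_force: 0.0
```

Request:
{"name": "apply_moves", "arguments": {"claw": [-1, -1, -1, -1, -1], "travel": [[0, 0, 0], [0, 0, 0], [0, 0, 0], [0, 0, 0], [0, 0, 0]], "turn": [[0, 0, 0], [0, 0, 0], [0, 0, 0], [0, 0, 0], [0, 0, 0]]}}

```text
t: 7.45
tcp_pos: [0.454, -0.1435, 0.0141]
tool_rot: [1.0, -0.017, -0.001, -0.001]
force: [-0.1, -0.2, 0.3]
finger_gap: 0.302
gripper_force: 0.0
```

Request:
{"name": "apply_moves", "arguments": {"claw": [-1, -1, -1, -1, -1], "travel": [[0, 0, 0], [0, 0, 0], [0, 0, 0], [0, 0, 0], [0, 0, 0]], "turn": [[0, 0, 0], [0, 0, 0], [0, 0, 0], [0, 0, 0], [0, 0, 0]]}}

```text
t: 7.87
tcp_pos: [0.454, -0.1435, 0.014]
tool_rot: [1.0, -0.016, -0.001, -0.001]
force: [0.1, -0.8, 5.5]
finger_gap: 0.109
gripper_force: 40.0
```

Request:
{"name": "apply_moves", "arguments": {"claw": [-1, -1, -1, -1, -1], "travel": [[0, 0, -0.03], [0, 0, -0.07], [0, 0, -0.11], [0, 0, -0.13], [0, 0, -0.13]], "turn": [[0, 0, 0], [0, 0, 0], [0, 0, 0], [0, 0, 0], [0, 0, 0]]}}

```text
t: 8.28
tcp_pos: [0.4556, -0.1443, 0.1201]
tool_rot: [1.0, -0.016, 0.001, -0.0]
force: [0.5, -0.1, -2.5]
finger_gap: 0.11
gripper_force: 39.7
```

Run:
```python
from h import *
plan(.4828,-.3774,.12,-85.1)
```

```text
yaw -85.1 travel [4.350e-02 2.901e-01 1.000e-04] turn [-0.0001 -0.0007 -0.0376] rows 5.6 0.9 q6-> 1.06
yaw 94.9 travel [4.350e-02 2.901e-01 1.000e-04] turn [-1.000e-03  2.000e-04  9.624e-01] rows 5.6 24.2 q6-> 1.06
```

Request:
{"name": "apply_moves", "arguments": {"claw": [-1, -1, -1, -1, -1], "travel": [[0.007, 0.046, 0], [0.014, 0.093, 0], [0.021, 0.14, 0], [0.028, 0.187, 0], [0.035, 0.234, 0]], "turn": [[0, 0, -0.008], [0, 0, -0.016], [0, 0, -0.024], [0, 0, -0.032], [0, 0, -0.0376]]}}

```text
t: 8.7
tcp_pos: [0.4746, -0.3322, 0.1143]
tool_rot: [0.999, 0.043, -0.003, -0.003]
force: [0.9, 0.1, -2.0]
finger_gap: 0.108
gripper_force: 39.7
```

Request:
{"name": "apply_moves", "arguments": {"claw": [-1, -1, -1, -1, -1], "travel": [[0.001, 0.03, 0], [0.002, 0.056, 0], [0.002, 0.056, 0], [0.002, 0.056, 0.01], [0.002, 0.056, 0.03]], "turn": [[0, 0, 0], [0, 0, 0], [0, 0, 0], [0, 0, 0], [0, 0, 0]]}}

```text
t: 9.12
tcp_pos: [0.4807, -0.3753, 0.0914]
tool_rot: [0.999, 0.042, -0.002, -0.002]
force: [0.4, -0.3, -3.1]
finger_gap: 0.108
gripper_force: 39.9
```

Run:
```python
from h import *
plan(.4828,-.3774,.04,-85.1)
plan(.4828,-.3774,.019,-85.1)
```

```text
yaw -85.1 travel [0.0026 0.0031 0.0643] turn [-0.0015  0.0011 -0.0002] rows 1.2 0.0 q6-> 0.64
yaw 94.9 travel [0.0026 0.0031 0.0643] turn [0.0017 0.0023 0.9998] rows 1.2 25.1 q6-> 0.64
yaw -85.1 travel [0.0027 0.0033 0.0905] turn [-0.0015  0.0011 -0.0002] rows 1.7 0.0 q6-> 0.64
yaw 94.9 travel [0.0027 0.0033 0.0905] turn [0.0017 0.0023 0.9998] rows 1.7 25.1 q6-> 0.64
```

Request:
{"name": "apply_moves", "arguments": {"claw": [-1, -1, -1, -1, -1], "travel": [[0.0026, 0.002, 0.025], [0.0026, 0.002, 0.05], [0.0026, 0.002, 0.07], [0.0026, 0.002, 0.08], [0.0026, 0.002, 0.083]], "turn": [[0, 0, 0], [0, 0, 0], [0, 0, 0], [0, 0, 0], [0, 0, 0]]}}

```text
t: 9.53
tcp_pos: [0.4812, -0.3739, 0.0227]
tool_rot: [0.999, 0.043, -0.004, -0.005]
force: [0.2, 0.3, -2.1]
finger_gap: 0.108
gripper_force: 39.8
```

Request:
{"name": "apply_moves", "arguments": {"claw": [-1, -1, -1], "travel": [[0, 0, 0.001], [0, 0, 0.002], [0, 0, 0.002]], "turn": [[0, 0, 0], [0, 0, 0], [0, 0, 0]]}}

```text
t: 9.78
tcp_pos: [0.4833, -0.3773, 0.0249]
tool_rot: [0.999, 0.043, -0.001, -0.001]
force: [-0.4, -0.3, -2.1]
finger_gap: 0.113
gripper_force: 39.8
```

Another 6 mm to the expected 0.019 contact.

Request:
{"name": "apply_moves", "arguments": {"claw": [-1, -1, -1, -1, -1], "travel": [[0, 0, 0.002], [0, 0, 0.004], [0, 0, 0.006], [0, 0, 0.0075], [0, 0, 0.0075]], "turn": [[0, 0, 0], [0, 0, 0], [0, 0, 0], [0, 0, 0], [0, 0, 0]]}}

```text
t: 10.2
tcp_pos: [0.4829, -0.3772, 0.019]
tool_rot: [0.999, 0.043, -0.002, -0.002]
force: [-2.0, 0.9, 5.0]
finger_gap: 0.11
gripper_force: 40.6
```

Request:
{"name": "apply_moves", "arguments": {"claw": [-0.3, -0.3, -0.3, -0.3, -0.3], "travel": [[0, 0, 0], [0, 0, 0], [0, 0, 0], [0, 0, 0], [0, 0, -0.003]], "turn": [[0, 0, 0], [0, 0, 0], [0, 0, 0], [0, 0, 0], [0, 0, 0]]}}

```text
t: 10.62
tcp_pos: [0.4826, -0.3768, 0.0201]
tool_rot: [0.999, 0.043, -0.002, -0.002]
force: [0.9, -0.3, -0.4]
finger_gap: 0.353
gripper_force: 0.0
```

Request:
{"name": "apply_moves", "arguments": {"claw": [-0.3, -0.3, 0, 1, 1], "travel": [[0, 0, -0.02], [0, 0, -0.06], [0, 0, -0.1], [0, 0, -0.13], [0, 0, -0.13]], "turn": [[0, 0, 0], [0, 0, 0], [0, 0, 0], [0, 0, 0], [0, 0, 0]]}}

```text
t: 11.03
tcp_pos: [0.4859, -0.3803, 0.1301]
tool_rot: [0.999, 0.043, 0.002, 0.002]
force: [-0.6, -0.3, 1.7]
finger_gap: 0.763
gripper_force: 0.0
```

Run:
```python
from h import *
plan(.431,.0122,.12,-36.2)
```

```text
yaw -36.2 travel [-0.0266 -0.4947  0.0103] turn [ 0.0018 -0.0003 -0.2717] rows 9.5 6.8 q6-> 0.64
yaw 143.8 travel [-0.0266 -0.4947  0.0103] turn [-4.000e-04 -2.200e-03  7.283e-01] rows 9.5 18.3 q6-> 0.64
```

Request:
{"name": "apply_moves", "arguments": {"claw": [1, 1, 1, 1, 1], "travel": [[-0.003, -0.05, 0], [-0.006, -0.1, 0.002], [-0.008, -0.15, 0.004], [-0.011, -0.2, 0.005], [-0.013, -0.25, 0.005]], "turn": [[0, 0, -0.035], [0, 0, -0.07], [0, 0, -0.1], [0, 0, -0.14], [0, 0, -0.17]]}}

```text
t: 11.45
tcp_pos: [0.4547, -0.1772, 0.1209]
tool_rot: [0.952, 0.307, -0.002, -0.003]
force: [-0.1, -0.0, -0.5]
finger_gap: 1.002
gripper_force: 0.0
```

Run:
```python
from h import *
plan(.431,.0122,.12,-36.2)
```

```text
yaw -36.2 travel [ 0.1143 -0.2095  0.0023] turn [-0.0022  0.     -0.1003] rows 4.6 2.5 q6-> 0.34
yaw 143.8 travel [ 0.1143 -0.2095  0.0023] turn [0.     0.0031 0.8997] rows 4.6 22.6 q6-> 0.34
```

Request:
{"name": "apply_moves", "arguments": {"claw": [1, 1, 1, 1, 1], "travel": [[0.023, -0.042, 0], [0.046, -0.084, 0], [0.068, -0.125, 0], [0.09, -0.167, 0], [0.114, -0.209, 0]], "turn": [[0, 0, -0.02], [0, 0, -0.04], [0, 0, -0.06], [0, 0, -0.08], [0, 0, -0.1]]}}

```text
t: 11.87
tcp_pos: [0.4321, 0.0116, 0.1219]
tool_rot: [0.893, 0.451, -0.001, -0.003]
force: [0.4, 0.5, -1.0]
finger_gap: 1.003
gripper_force: 0.0
```

Request:
{"name": "apply_moves", "arguments": {"claw": [1, 1, 1], "travel": [[0, 0, 0], [0, 0, 0], [0, 0, 0]], "turn": [[0, 0, 0], [0, 0, 0], [0, 0, 0]]}}

```text
t: 12.12
tcp_pos: [0.4335, 0.0099, 0.1221]
tool_rot: [0.893, 0.45, -0.001, -0.002]
force: [-0.2, -0.3, -0.3]
finger_gap: 1.001
gripper_force: 0.0
```

Run:
```python
from h import *
plan(.431,.0122,.012,-36.2)
s=snap('top');P=cloud(s)
m=(abs(P[...,0]-.48)<.06)&(abs(P[...,1]+.347)<.08)&(P[...,2]>.035)&(P[...,2]<.06)
for lo,hi in((-.347,-.2),(-.5,-.347)):
    p=P[m&(P[...,1]>lo)&(P[...,1]<hi)];print(len(p),p.mean(0).round(4),p.max(0).round(4),p.min(0).round(4)) if len(p) else 0
```

```text
yaw -36.2 travel [ 0.0003 -0.0035  0.1377] turn [-0.0015 -0.0003 -0.0016] rows 2.6 0.1 q6-> 0.4
yaw 143.8 travel [ 0.0003 -0.0035  0.1377] turn [-5.000e-04  2.400e-03  9.984e-01] rows 2.6 25.1 q6-> 0.4
68 [ 0.4763 -0.3151  0.043 ] [ 0.5006 -0.3085  0.0489] [ 0.452  -0.3226  0.0353]
70 [ 0.4837 -0.3751  0.0431] [ 0.5093 -0.3689  0.0481] [ 0.4598 -0.3834  0.0356]
```

Both left brackets stand in the blue tray, ribs ~45 mm high as expected for a 40 mm rib on a 5 mm floor. Now down onto B.

Request:
{"name": "apply_moves", "arguments": {"claw": [1, 1, 1, 1, 1], "travel": [[0, -0.0035, 0.04], [0, -0.0035, 0.08], [0, -0.0035, 0.115], [0, -0.0035, 0.136], [0, -0.0035, 0.136]], "turn": [[0, 0, 0], [0, 0, 0], [0, 0, 0], [0, 0, 0], [0, 0, 0]]}}

```text
t: 12.58
tcp_pos: [0.4295, 0.0106, 0.0105]
tool_rot: [0.894, 0.448, -0.003, -0.004]
force: [-0.5, 0.3, 0.6]
finger_gap: 1.003
gripper_force: 0.0
```

Request:
{"name": "apply_moves", "arguments": {"claw": [-1, -1, -1, -1, -1], "travel": [[0, 0, 0], [0, 0, 0], [0, 0, 0], [0, 0, 0], [0, 0, 0]], "turn": [[0, 0, 0], [0, 0, 0], [0, 0, 0], [0, 0, 0], [0, 0, 0]]}}

```text
t: 13.0
tcp_pos: [0.4311, 0.0119, 0.0145]
tool_rot: [0.893, 0.45, 0.0, -0.002]
force: [0.4, 0.9, 0.4]
finger_gap: 0.297
gripper_force: 0.0
```

Request:
{"name": "apply_moves", "arguments": {"claw": [-1, -1, -1, -1, -1], "travel": [[0, 0, 0], [0, 0, 0], [0, 0, 0], [0, 0, 0], [0, 0, 0]], "turn": [[0, 0, 0], [0, 0, 0], [0, 0, 0], [0, 0, 0], [0, 0, 0]]}}

```text
t: 13.42
tcp_pos: [0.4313, 0.0119, 0.0142]
tool_rot: [0.893, 0.45, 0.0, -0.002]
force: [0.4, -1.0, 6.6]
finger_gap: 0.109
gripper_force: 43.2
```

Request:
{"name": "apply_moves", "arguments": {"claw": [-1, -1, -1, -1, -1], "travel": [[0, 0, -0.03], [0, 0, -0.07], [0, 0, -0.11], [0, 0, -0.13], [0, 0, -0.13]], "turn": [[0, 0, 0], [0, 0, 0], [0, 0, 0], [0, 0, 0], [0, 0, 0]]}}

```text
t: 13.83
tcp_pos: [0.4325, 0.0115, 0.1202]
tool_rot: [0.893, 0.45, 0.002, -0.001]
force: [0.0, 1.5, -3.6]
finger_gap: 0.106
gripper_force: 42.1
```

Run:
```python
from h import *
plan(.4922,.339,.12,-8)
```

```text
yaw -8 travel [ 0.3735 -0.1834  0.0015] turn [ 0.0005 -0.001  -0.1583] rows 8.0 4.0 q6-> 0.4
yaw 172 travel [ 0.3735 -0.1834  0.0015] turn [-1.400e-03 -7.000e-04  8.417e-01] rows 8.0 21.2 q6-> 0.4
```

Request:
{"name": "apply_moves", "arguments": {"claw": [-1, -1, -1, -1, -1], "travel": [[0.042, -0.02, 0], [0.084, -0.041, 0], [0.126, -0.062, 0], [0.168, -0.082, 0], [0.21, -0.103, 0]], "turn": [[0, 0, -0.03], [0, 0, -0.06], [0, 0, -0.09], [0, 0, -0.12], [0, 0, -0.158]]}}

```text
t: 14.25
tcp_pos: [0.4634, 0.1972, 0.1163]
tool_rot: [0.754, 0.657, -0.002, -0.004]
force: [1.4, -0.9, -2.1]
finger_gap: 0.107
gripper_force: 41.9
```

Run:
```python
from h import *
plan(.4922,.339,.12,-8)
```

```text
yaw -8 travel [ 0.1805  0.0116 -0.0043] turn [-0.0024 -0.0007  0.0011] rows 3.5 0.1 q6-> 0.31
yaw 172 travel [ 0.1805  0.0116 -0.0043] turn [ 0.0011 -0.0038 -0.9989] rows 3.5 25.1 q6-> 0.31
```

Request:
{"name": "apply_moves", "arguments": {"claw": [-1, -1, -1, -1, -1], "travel": [[0.05, 0.003, 0], [0.1, 0.006, 0], [0.145, 0.009, 0], [0.18, 0.0116, 0], [0.18, 0.0116, 0]], "turn": [[0, 0, 0], [0, 0, 0], [0, 0, 0], [0, 0, 0], [0, 0, 0]]}}

```text
t: 14.67
tcp_pos: [0.4947, 0.3424, 0.1166]
tool_rot: [0.754, 0.657, 0.002, -0.003]
force: [1.2, 0.1, -2.2]
finger_gap: 0.107
gripper_force: 41.9
```

Request:
{"name": "apply_moves", "arguments": {"claw": [-1, -1, -1], "travel": [[0, 0, 0.02], [0, 0, 0.04], [0, 0, 0.04]], "turn": [[0, 0, 0], [0, 0, 0], [0, 0, 0]]}}

```text
t: 14.92
tcp_pos: [0.49, 0.3355, 0.0816]
tool_rot: [0.755, 0.656, -0.005, -0.004]
force: [-1.0, -0.7, -2.9]
finger_gap: 0.109
gripper_force: 41.8
```

Run:
```python
from h import *
plan(.4922,.339,.02,-8)
```

```text
yaw -8 travel [0.0049 0.0031 0.077 ] turn [-0.0042  0.0007 -0.0003] rows 1.5 0.1 q6-> 0.55
yaw 172 travel [0.0049 0.0031 0.077 ] turn [0.0011 0.0066 0.9997] rows 1.5 25.1 q6-> 0.55
```

Request:
{"name": "apply_moves", "arguments": {"claw": [-1, -1, -1, -1, -1], "travel": [[0.002, 0.001, 0.03], [0.002, 0.001, 0.055], [0.002, 0.001, 0.066], [0.002, 0.001, 0.07], [0.002, 0.001, 0.07]], "turn": [[0, 0, 0], [0, 0, 0], [0, 0, 0], [0, 0, 0], [0, 0, 0]]}}

```text
t: 15.33
tcp_pos: [0.4939, 0.3382, 0.0295]
tool_rot: [0.755, 0.655, -0.001, -0.003]
force: [-1.0, 0.1, -2.7]
finger_gap: 0.112
gripper_force: 41.8
```

Request:
{"name": "apply_moves", "arguments": {"claw": [-1, -1, -1], "travel": [[0, 0, 0], [0, 0, 0], [0, 0, 0]], "turn": [[0, 0, 0], [0, 0, 0], [0, 0, 0]]}}

```text
t: 15.58
tcp_pos: [0.4955, 0.3391, 0.0317]
tool_rot: [0.755, 0.656, 0.001, -0.002]
force: [0.4, 0.3, -2.4]
finger_gap: 0.11
gripper_force: 41.8
```

Request:
{"name": "apply_moves", "arguments": {"claw": [-1, -1, -1, -1, -1], "travel": [[0, 0, 0.006], [0, 0, 0.01], [0, 0, 0.013], [0, 0, 0.015], [0, 0, 0.0165]], "turn": [[0, 0, 0], [0, 0, 0], [0, 0, 0], [0, 0, 0], [0, 0, 0]]}}

```text
t: 16.0
tcp_pos: [0.4944, 0.3388, 0.0192]
tool_rot: [0.755, 0.656, -0.0, -0.003]
force: [-5.5, -3.2, 22.7]
finger_gap: 0.109
gripper_force: 45.4
```

Request:
{"name": "apply_moves", "arguments": {"claw": [-1, -1], "travel": [[0, 0, 0], [0, 0, 0]], "turn": [[0, 0, 0], [0, 0, 0]]}}

```text
t: 16.17
tcp_pos: [0.4945, 0.3388, 0.0193]
tool_rot: [0.755, 0.656, -0.0, -0.003]
force: [-3.5, -2.1, 11.3]
finger_gap: 0.11
gripper_force: 44.0
```

Seated on the floor. Release and rise.

Request:
{"name": "apply_moves", "arguments": {"claw": [-0.3, -0.3, -0.3, -0.3, -0.3], "travel": [[0, 0, -0.001], [0, 0, -0.001], [0, 0, -0.001], [0, 0, -0.001], [0, 0, -0.003]], "turn": [[0, 0, 0], [0, 0, 0], [0, 0, 0], [0, 0, 0], [0, 0, 0]]}}

```text
t: 16.58
tcp_pos: [0.4944, 0.3387, 0.0192]
tool_rot: [0.755, 0.656, -0.001, -0.003]
force: [0.2, -0.7, -0.4]
finger_gap: 0.353
gripper_force: 0.0
```

Request:
{"name": "apply_moves", "arguments": {"claw": [-0.3, -0.3, -0.3, -1, -1], "travel": [[0, 0, -0.02], [0, 0, -0.06], [0, 0, -0.1], [0, 0, -0.14], [0, 0, -0.18]], "turn": [[0, 0, 0], [0, 0, 0], [0, 0, 0], [0, 0, 0], [0, 0, 0]]}}

```text
t: 17.0
tcp_pos: [0.4948, 0.3381, 0.1648]
tool_rot: [0.755, 0.656, -0.001, -0.003]
force: [0.3, 0.1, -0.9]
finger_gap: 0.077
gripper_force: 0.0
```

Run:
```python
from h import *
plan(.616,.0515,.18,-10)
```

```text
yaw -10 travel [-0.3334  0.2002 -0.021 ] turn [-0.0017 -0.0009  0.0107] rows 7.5 0.3 q6-> 0.55
yaw 170 travel [-0.3334  0.2002 -0.021 ] turn [ 0.0014 -0.0026 -0.9893] rows 7.5 24.9 q6-> 0.55
```

Request:
{"name": "apply_moves", "arguments": {"claw": [-1, -1, -1, -1, -1], "travel": [[-0.042, 0.025, -0.02], [-0.084, 0.05, -0.021], [-0.126, 0.075, -0.021], [-0.168, 0.1, -0.021], [-0.21, 0.126, -0.021]], "turn": [[0, 0, 0], [0, 0, 0], [0, 0, 0], [0, 0, 0], [0, 0, 0]]}}

```text
t: 17.42
tcp_pos: [0.5716, 0.1562, 0.1797]
tool_rot: [0.755, 0.656, -0.0, -0.003]
force: [0.2, 0.0, -0.9]
finger_gap: -0.002
gripper_force: 0.0
```

Request:
{"name": "apply_moves", "arguments": {"claw": [-1, -1, -1, -1, -1], "travel": [[-0.04, 0.024, 0], [-0.08, 0.048, 0], [-0.11, 0.065, 0], [-0.123, 0.074, 0], [-0.123, 0.074, 0]], "turn": [[0, 0, 0], [0, 0, 0], [0, 0, 0], [0, 0, 0], [0, 0, 0]]}}

```text
t: 17.83
tcp_pos: [0.6176, 0.0492, 0.1787]
tool_rot: [0.756, 0.654, 0.0, -0.002]
force: [0.4, -0.3, 0.1]
finger_gap: -0.001
gripper_force: 0.0
```

Request:
{"name": "apply_moves", "arguments": {"claw": [-1, -1, -1], "travel": [[0, 0, 0], [0, 0, 0], [0, 0, 0]], "turn": [[0, 0, 0], [0, 0, 0], [0, 0, 0]]}}

```text
t: 18.08
tcp_pos: [0.6151, 0.054, 0.1788]
tool_rot: [0.754, 0.656, -0.0, -0.003]
force: [-0.3, 0.8, 0.4]
finger_gap: 0.0
gripper_force: 0.0
```

Run:
```python
from h import *
plan(.616,.0515,.130,-10)
s=snap('side');a=s['pixels'][110:230,110:370];save(cv2.resize(a,None,fx=3,fy=3,interpolation=cv2.INTER_CUBIC),'s3.png')
s=snap('top');P=cloud(s)
for c in((.493,.339),):
    m=(abs(P[...,0]-c[0])<.05)&(abs(P[...,1]-c[1])<.05)&(P[...,2]>.035)&(P[...,2]<.07);p=P[m];print(len(p),p.mean(0).round(4),p.max(0).round(4),p.min(0).round(4)) if len(p) else 0
```

```text
yaw -10 travel [-0.0032  0.0018  0.0609] turn [-0.0018 -0.0012  0.0114] rows 1.2 0.3 q6-> 0.04
yaw 170 travel [-0.0032  0.0018  0.0609] turn [ 0.0018 -0.0028 -0.9886] rows 1.2 24.9 q6-> 0.04
```

View pics/s3.png

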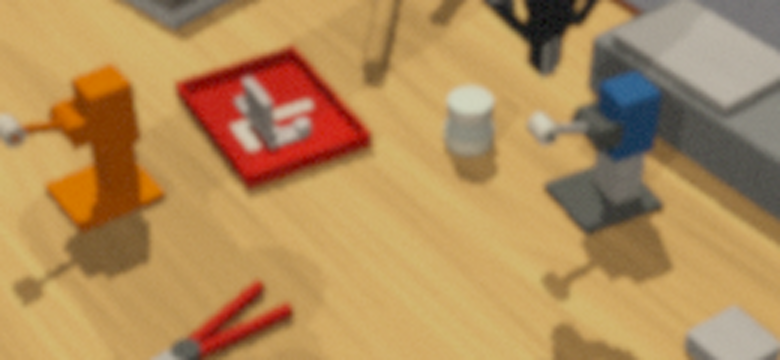

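The right bracket stands upright in the red tray at crop (270,120), and the fingertips are straight above the white roller of the blue switch at crop (541,127). I'll descend and press.

Request:
{"name": "apply_moves", "arguments": {"claw": [-1, -1, -1, -1, -1], "travel": [[-0.003, 0.002, 0.02], [-0.003, 0.002, 0.04], [-0.003, 0.002, 0.055], [-0.003, 0.002, 0.06], [-0.003, 0.002, 0.06]], "turn": [[0, 0, 0], [0, 0, 0], [0, 0, 0], [0, 0, 0], [0, 0, 0]]}}

```text
t: 18.6
tcp_pos: [0.6161, 0.0503, 0.1295]
tool_rot: [0.755, 0.656, -0.001, -0.004]
force: [-0.1, 0.0, 0.3]
finger_gap: -0.003
gripper_force: 0.0
```

Request:
{"name": "apply_moves", "arguments": {"claw": [-1, -1, -1, -1, -1], "travel": [[0, 0, 0.006], [0, 0, 0.012], [0, 0, 0.018], [0, 0, 0.022], [0, 0, 0.025]], "turn": [[0, 0, 0], [0, 0, 0], [0, 0, 0], [0, 0, 0], [0, 0, 0]]}}

```text
t: 19.02
tcp_pos: [0.6158, 0.05, 0.1108]
tool_rot: [0.755, 0.656, -0.001, -0.004]
force: [-3.7, 0.8, 5.1]
finger_gap: 0.003
gripper_force: 2.7
```

Request:
{"name": "apply_moves", "arguments": {"claw": [-1, -1, -1, -1, -1], "travel": [[0, 0, 0.006], [0, 0, 0.012], [0, 0, 0.017], [0, 0, 0.0205], [0, 0, 0.0205]], "turn": [[0, 0, 0], [0, 0, 0], [0, 0, 0], [0, 0, 0], [0, 0, 0]]}}

```text
t: 19.43
tcp_pos: [0.6156, 0.05, 0.0943]
tool_rot: [0.755, 0.656, -0.001, -0.004]
force: [-3.3, 0.9, 5.9]
finger_gap: 0.0
gripper_force: 3.1
```

Request:
{"name": "apply_moves", "arguments": {"claw": [-1, -1, -1], "travel": [[0, 0, 0], [0, 0, 0], [0, 0, 0]], "turn": [[0, 0, 0], [0, 0, 0], [0, 0, 0]]}}

```text
t: 19.68
tcp_pos: [0.6156, 0.05, 0.0948]
tool_rot: [0.755, 0.656, -0.001, -0.004]
force: [-4.8, 0.9, 6.6]
finger_gap: 0.002
gripper_force: 3.1
```

Verifying the depth with 2.5 mm of extra margin, then release.

Request:
{"name": "apply_moves", "arguments": {"claw": [-1, -1, -1, -1], "travel": [[0, 0, 0.0015], [0, 0, 0.003], [0, 0, 0.003], [0, 0, 0.003]], "turn": [[0, 0, 0], [0, 0, 0], [0, 0, 0], [0, 0, 0]]}}

```text
t: 20.02
tcp_pos: [0.6158, 0.05, 0.0925]
tool_rot: [0.755, 0.656, -0.001, -0.004]
force: [-4.9, 1.0, 6.3]
finger_gap: 0.001
gripper_force: 3.2
```

Run:
```python
from h import *
s=snap('side');save(cv2.resize(s['pixels'][100:200,240:370],None,fx=5,fy=5,interpolation=cv2.INTER_CUBIC),'s4.png')
P=cloud(s);im=s['pixels'].astype(int)
m=(abs(P[...,0]-.615)<.04)&(abs(P[...,1]-.05)<.04)&(P[...,2]>.05)&(P[...,2]<.12)&(im.min(2)>150);p=P[m];print(len(p),p.mean(0) if len(p) else 0, p.max(0))
```

```text
1 [0.6520934  0.0474596  0.09372334] [0.6520934  0.0474596  0.09372334]
```

View pics/s4.png

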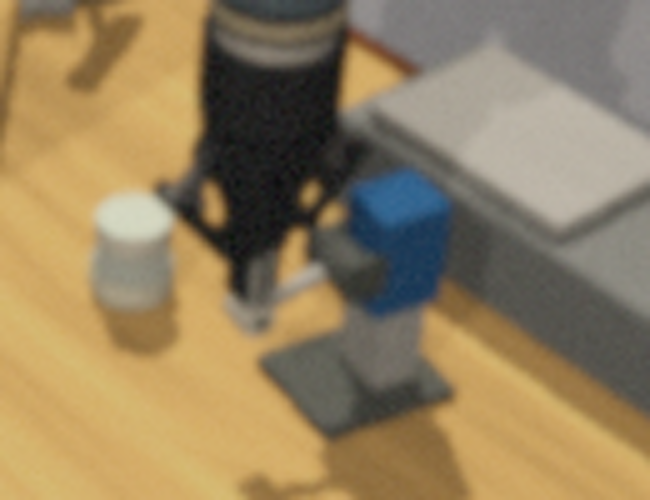

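Run:
```python
from h import *
s=snap('side');K=np.array(s['intrinsics']);R=np.array(s['R']);t=np.array(s['t'])
ax=np.array([np.cos(np.radians(-10)),np.sin(np.radians(-10)),0]);r0=np.array([.618,.051,.113]);piv=r0+ax*.06*np.cos(.3);piv[2]=.095
for a in (0,.3,.4,.5,.6,.7):
    X=piv-ax*.06*np.cos(.3-a)+[0,0,.06*np.sin(.3-a)];c=K@(R@X+t);print(a,(c[:2]/c[2]).round(1),X.round(4))
im=s['pixels'].astype(int)[150:175,278:300];m=(im.min(2)>140)&(im.max(2)-im.min(2)<40);v,u=np.nonzero(m);print(len(u),u.mean()+278,v.mean()+150,v.min()+150,v.max()+150,u.min()+278,u.max()+278)
```

```text
0 [290.5 153.6] [0.618  0.051  0.1127]
0.3 [289.2 159. ] [0.6154 0.0515 0.095 ]
0.4 [289.2 160.6] [0.6157 0.0514 0.089 ]
0.5 [289.3 162.2] [0.6165 0.0513 0.0831]
0.6 [289.6 163.7] [0.618  0.051  0.0773]
0.7 [290.1 165. ] [0.62   0.0506 0.0716]
2 298.5 156.0 156 156 298 299
```

The roller sits at image row ~162.4, which matches a lever angle of about 0.5 rad: past the click and clear of the stop. Now I'll release.

Request:
{"name": "apply_moves", "arguments": {"claw": [-1, -1, -1, -1, -1], "travel": [[0, 0, -0.015], [0, 0, -0.03], [0, 0, -0.045], [0, 0, -0.075], [0, 0, -0.115]], "turn": [[0, 0, 0], [0, 0, 0], [0, 0, 0], [0, 0, 0], [0, 0, 0]]}}

```text
t: 20.53
tcp_pos: [0.6163, 0.0492, 0.1838]
tool_rot: [0.755, 0.655, -0.002, -0.004]
force: [-0.0, 0.2, -0.4]
finger_gap: -0.003
gripper_force: 0.0
```

Request:
{"name": "apply_moves", "arguments": {"claw": [-1, -1, -1, -1, -1], "travel": [[0, 0, -0.03], [0, 0, -0.03], [0, 0, -0.03], [0, 0, -0.03], [0, 0, -0.03]], "turn": [[0, 0, 0], [0, 0, 0], [0, 0, 0], [0, 0, 0], [0, 0, 0]]}}

```text
t: 20.95
tcp_pos: [0.6166, 0.0492, 0.2069]
tool_rot: [0.755, 0.655, -0.001, -0.004]
force: [-0.9, 0.1, -0.1]
finger_gap: -0.004
gripper_force: 0.0
```

Run:
```python
from h import *
s=snap('side');save(cv2.resize(s['pixels'][110:350,130:430],None,fx=2.5,fy=2.5,interpolation=cv2.INTER_CUBIC),'s5.png')
P=cloud(s);im=s['pixels'].astype(int)
m=(P[...,2]>.09)&(P[...,2]<.135)&(abs(P[...,0]-.625)<.03)&(abs(P[...,1]-.05)<.03)&(im.min(2)>150);v,u=np.nonzero(m);print(len(v),v.mean(),u.mean(),P[m].mean(0).round(4))
```

```text
32 150.40625 290.03125 [0.6159 0.0519 0.1242]
```

View pics/s5.png

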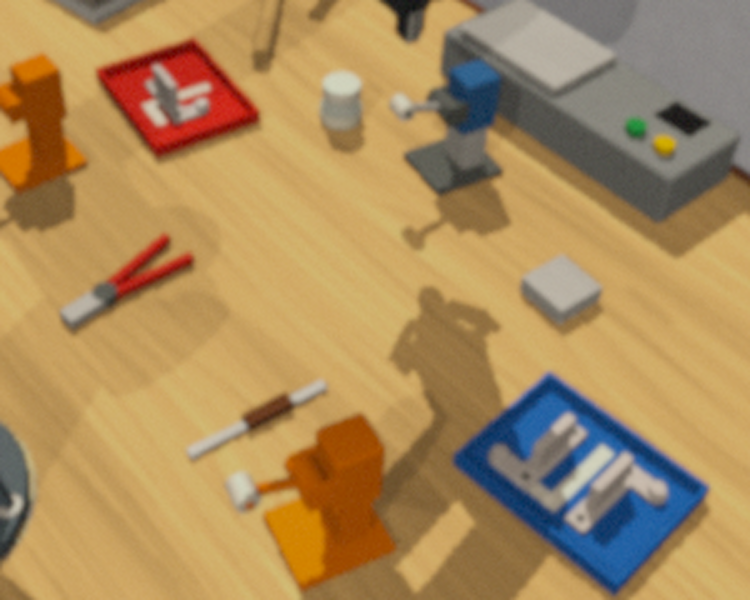

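The last picture shows two brackets flat in the blue tray (crop (555,450) and (610,490)) and one in the red tray (165,95). The roller is back at its rest pixel (290,150), and the jar and block haven't moved. I'll hand it in.

```bash
python3 -c "
from station import manip;print(manip.sign_off())"
```

```text
the job is handed in; nothing more can be done
None
```

I handed the job in at about 21 s on the robot's clock: both left-hand brackets are in the blue tray, the right-hand one is in the red tray, and the switch was pressed to about 0.5 rad and sprang back; the jar and block were left alone, and sign-off returned no verdict.

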